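Stop the exposure timer and hold the lid open

ROBOT

A 6-joint arm with a two-finger parallel gripper is mounted at the origin on the work surface. World frame = base frame: x ahead of the robot, y to its left, z up, the work surface at z = 0. Lengths are in m, angles in rad, forces in N, time in s.
With the tool pointing down it reaches from about 0.425 to 1.125 m from the base axis. Payload 14.9 kg.
Tool frame: the origin (TCP) lies midway between the tips of the shut fingers; the grasp point (between the pads) lies 19 mm behind it; z points along the fingers, y is the line along which they close (so a half turn about z gives the same grasp; the last joint's range is limited). The gripper opens to 91 mm and grips with 3 to 60 N. Pads are 32 mm wide; open, the fingers measure 118 mm over their backs; the gripper's body (76 mm by 178 mm) begins 60 mm behind the grasp point.
Start: joints at [-1.319, 0.379, 1.734, -0, 1.028, -0.033], TCP at [0.197, -0.672, 0.214] pointing down, gripper open.
Joint ranges: [-2.77, 2.77], [-0.74, 2.19], [0, 2.66], [-1.06, 4.2], [0.31, 2.87], [-3.08, 3.08]. Speed limits (rad/s): [1.89, 1.89, 2.39, 3.14, 3.14, 3.14].

INTERFACE

Orientations are given as a unit quaternion [w, x, y, z].
In Python, from rig import ctrl gives the robot as it stands.
- The arm moves only by the tool apply_moves, never from a script. Its argument "series" is a list of rows, each a list of 7 numbers: the shift along the tool's x, y, z in mm, then the turn, a rotation vector about the tool's x, y, z in degrees, then the opening, from -1 (shut) to 1 (fully open). In form: [[tx, ty, tz, rx, ry, rz, hand], ...]. A call has 1 to 8 rows; each row is the pose to reach, as a shift and turn from the pose commanded when the call began, along the tool's axes at that moment; what a row does not reach only later rows make up. A row lasts 1/10 s, in which the tool goes at most 50 mm and 8.59 degrees, less where a joint would pass 70% of its speed; a pose out of reach is approached as far as the arm can. A call with a gripper value outside its range is refused whole. The fingers move at their own pace and stop on an object; "newtons" is the grip in N (left out, the last holds). Time passes only in rows, so rows that repeat a pose let the fingers close. It gives the time, the measured TCP pose, the force, the opening and the grip force at its end, in the units of the state.
- ctrl.state(): the state, without advancing time (a new reading comes with each control period).
- ctrl.snapshot(name): name is "scene" or "top"; returns the picture (480x640x3 uint8, red, green, blue); there is no depth.
- ctrl.camera_info(name): a dict with "mtx" (3x3 intrinsics, pixels), "xyz" and "attitude" of the camera in the world. Camera axes: x right, y down, z forward; pixel columns grow to the right and rows downward; lengths in m; the calibration is good to about 2 mm. A picture is of the moment at which its call begins. camera_info takes no time and is no camera call.
- ctrl.finish_job(): hands the job in; it is judged then, once.
Trained networks look in the newest picture that a camera, given by its name, has taken for a name from the list of things; names that differ only in an ending like _2 or _b are one class to them, and where a whole thing is asked for, a point or a joint stands for the part that bears it (a point fixed in the world has none). Each returns a list of dicts, best first, with "p" (0 to 1); they miss things now and then, are a little off and sometimes report something else, mostly with a low value. They report only what shows in the picture. A call takes as long as a camera call.
- ctrl.look_for(camera, thing): "at" ([column, row] in pixels, amid what is visible of it).
- ctrl.pinpoint(camera, thing): "at" ([column, row] in pixels: a listed point, or the origin of a listed thing).
The state is a dict: "time_s": time; "joint_positions": joint angles; "qvel": joint speeds; "tau": joint torques, N m; "eef_pos": TCP position; "ee_rot": TCP orientation; "wrist_force": force on the tool from outside, world axes, zero at the start; "torque": the same for the moment, N m; "grip_width": finger opening in m; "gripper_force": force on a finger pad.
Only numpy, scipy, OpenCV 4.12 (cv2) and the standard library are available. Lean on these libraries where they do the work, as an engineer would, in place of code of your own. Each camera call takes 0.05 s, during which the arm holds its last target. There are 200 camera calls.

TASK

The brass name plate in the UV exposure unit has had enough light: first turn the unit's timer knob all the way back to its zero stop so that the lamps are off. Then lift the lid and hold it open at 60 degrees from shut, so that a colleague can reach in and take the plate off the glass with both hands; the lid has no stay and would fall shut, so do not let it drop, and finish while still holding it there. Leave the plate, and the hammer, tape measure and fittings box around the unit, where they are.

Things in the scene. Friction and masses are not known exactly. Their poses are not given: they have to be found in the camera images.
- exposer: Bench UV exposure unit: fixed grey steel case 270 mm deep (its x), 370 wide (y), 90 high to the deck, on the table. Origin: centre of its underside; x points from its front edge to its hinge side, z up, so its yaw is that of the whole unit. The lid covers the left part of the deck (+y); the timer is on the control strip on the right (-y).
- timer (a joint): Angle of the timer knob in rad: 0 = against its zero stop (the knob's white line then points to the longest mark, towards the unit's front edge, its -x), growing clockwise seen from above up to 4.7 (30 min). Turn it anticlockwise to reach zero. About 0.04 N m of friction, no spring; it stays where it is left.
- timer_grip (a point): Point to grip, on the timer's upright axis, 37 mm above the deck. The black knob is a bar 42 mm long and 14 thick, its top 7 mm above this point, on a round skirt of 22 mm radius, 23 mm below. The bar lies along this point's x (turns with the knob; along the unit's x at timer = 0). The lid's edge is 58 mm left of the axis, 26 mm above the deck.
- lid (a joint): Opening angle of the lid in rad: 0 = shut, 1.047 = 60 degrees, stop at 1.75. No stay and no spring: it falls shut when let go anywhere below about 80 degrees.
- lid_knob (a point): Centre of the black ball knob (30 mm diameter, 14 mm stem) on the lid's centre line near its front edge, 34 mm above the lid's top sheet; when shut 150 mm above the table, 215 mm in front of the hinge line and 56 mm higher. Axes turn with the lid: x to the hinge, y along it, z out of the top. Pinched along y, the ball pivots between the fingers as the lid turns.
- lid_hinge (a point): Middle of the hinge line at the lid's far edge, 94 mm above the table; y lies along it (the unit's y). The lid, a grey pan 243 mm deep, 250 wide, 24 high with a foam pad, 0.5 to 0.85 kg, opens upwards about +y: a point at (dx, dz) from the hinge when shut, in the unit's frame, goes to (dx cos a + dz sin a, -dx sin a + dz cos a) at angle a.
- name_plate: Loose brass plate 55 x 140 x 3 mm lying on the glass under the lid, 84 mm above the table. Origin: centre of its underside. Leave it there.
- hammer: Hammer 300 mm long, red handle, lying on the table to the left of the unit; origin at the middle of its length, on its underside, x along the handle towards the head. Leave it.
- tape_measure: Black tape measure 62 x 36 x 58 mm standing on the table to the right of the unit; origin: centre of its underside. Leave it.
- fittings_box: Clear plastic box 85 x 120 x 30 mm with brass screws, on the table to the right of the unit; origin: centre of its underside. Leave it.

How it is judged:
By the outcome, as a careful person would: the job done as asked, in the order asked, and still so for the second after the job is handed in, while the arm keeps its last pose, push and grip.
It also fails if it takes over 64 s, if anything falls off the work surface, if the arm or the gripper's body presses on something with over 40 N, if the wrist force passes 120 N, or if a joint passes its speed limit or range.

## Working session

There is one attempt and no reset: what is moved stays moved. The work goes in short steps, Python scripts to look and compute and a tool call to move; the robot and the scene stay as the last step left them, time stands still between calls to the robot, and variables do not carry over. Pictures are saved under pics/ and viewed, at most 10 in all, crops included, and the job is handed in when it is done.

Besides the shell and the picture viewer there is one more tool, called after "Call:" as name([rows], argument=value, ...), one row to a line, values as JSON. apply_moves: Moves the arm, as the interface text tells. Its arguments: {"type":"object","properties":{"series":{"type":"array","items":{"type":"array","items":{"type":"number"}}},"newtons":{"type":"number"}},"required":["series"]}

```bash
mkdir -p pics
cat > h.py <<'E'
import numpy as np, cv2
from rig import ctrl
from scipy.spatial.transform import Rotation as R
def rot(q): return R.from_quat(np.r_[q[1:],q[0]])
def snap(c,n): 
    im=ctrl.snapshot(c); cv2.imwrite(f'pics/{n}.png',im[:,:,::-1]); return im
def ray(c,px):
    i=ctrl.camera_info(c); a=np.array(i['attitude']); 
    M=rot(a).as_matrix() if a.size==4 else a
    d=M@np.linalg.inv(np.array(i['mtx']))@np.r_[px,1.]; return np.array(i['xyz']),d/np.linalg.norm(d)
def atz(c,px,z):
    o,d=ray(c,px); return o+d*(z-o[2])/d[2]
def tri(p1,p2):
    (a,d),(b,e)=ray('top',p1),ray('scene',p2)
    s=np.linalg.lstsq(np.c_[d,-e],b-a,rcond=None)[0]
    u,v=a+s[0]*d,b+s[1]*e; return (u+v)/2,np.linalg.norm(u-v)
E
python3 - <<'E'
from h import *
np.set_printoptions(precision=4,suppress=True)
for c in('top','scene'):
    snap(c,c+'0'); print(ctrl.camera_info(c))
Z=dict(timer_grip=.127,lid_knob=.150,lid_hinge=.094,exposer=0,hammer=0,tape_measure=0,fittings_box=0)
for t,z in Z.items():
    for c in('top','scene'):
        for r in ctrl.pinpoint(c,t)[:2]: print(t,c,np.round(r['at'],1),round(r['p'],2),atz(c,r['at'],z))
print(ctrl.state())
E
```

```text
{'mtx': array([[466.6554,   0.    , 326.2044],
       [  0.    , 466.6554, 240.8304],
       [  0.    ,   0.    ,   1.    ]]), 'xyz': array([0.3798, 0.0515, 0.9693]), 'attitude': array([ 0.0728, -0.6553,  0.7472, -0.0834])}
{'mtx': array([[572.2787,   0.    , 317.0612],
       [  0.    , 572.2787, 243.4266],
       [  0.    ,   0.    ,   1.    ]]), 'xyz': array([ 0.8874, -0.5234,  1.1223]), 'attitude': array([-0.2697,  0.9287,  0.2437, -0.0726])}
timer_grip top [406.7 229.9] 0.8 [ 0.5692 -0.1248  0.127 ]
timer_grip scene [271.1 297.6] 0.84 [ 0.5568 -0.1268  0.127 ]
lid_knob top [307.7 262.1] 0.74 [0.5287 0.0648 0.15  ]
lid_knob scene [308.  213.1] 0.71 [0.5272 0.0689 0.15  ]
lid_hinge top [318.5 162.4] 0.81 [0.7368 0.0197 0.094 ]
lid_hinge scene [387.7 289.6] 0.67 [0.742  0.0175 0.094 ]
exposer top [340.3 234.9] 0.62 [ 0.6054 -0.009   0.    ]
exposer scene [327.1 292.5] 0.94 [ 0.6155 -0.0049  0.    ]
hammer top [192.9 255.6] 0.57 [ 0.6015  0.3061 -0.    ]
hammer scene [387.5 195.4] 0.91 [0.6152 0.302  0.    ]
hammer scene [385.2 289.7] 0.21 [0.724  0.0641 0.    ]
tape_measure top [468.2 291.6] 0.65 [ 0.4507 -0.2559  0.    ]
tape_measure scene [198.6 353.4] 0.65 [ 0.452  -0.2596  0.    ]
fittings_box top [464.1 232.4] 0.87 [ 0.5763 -0.2722  0.    ]
fittings_box scene [244.4 391.6] 0.81 [ 0.5791 -0.2804  0.    ]
{'time_s': 0.8, 'joint_positions': array([-1.3193,  0.3789,  1.7342, -0.    ,  1.0285, -0.0333]), 'qvel': array([ 0.0009, -0.0021,  0.0026, -0.0014,  0.0017, -0.    ]), 'tau': array([  0.0006, -76.3641, -43.4723,   0.0652,   0.0389,  -0.    ]), 'eef_pos': array([ 0.1967, -0.6718,  0.2139]), 'ee_rot': array([-0.    ,  0.9899,  0.1419, -0.    ]), 'wrist_force': array([-0.732 ,  0.1694, -0.1298]), 'torque': array([ 0.0392,  0.0573, -0.0009]), 'gripper_force': 0.0, 'grip_width': 0.09072057956029068}
```

Run:
```python
import cv2
a=cv2.imread('pics/top0.png');b=cv2.imread('pics/scene0.png')
k=cv2.resize(a[195:265,370:450],(480,420),interpolation=cv2.INTER_CUBIC)
cv2.imwrite('pics/k0.png',k)
```

```text
(no output)
```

View pics/top0.png

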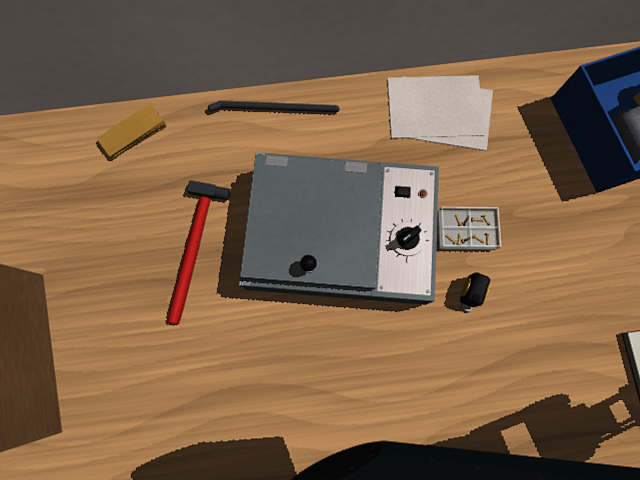

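View pics/k0.png

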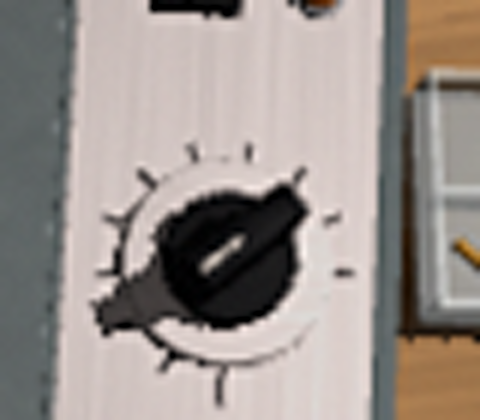

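View pics/scene0.png

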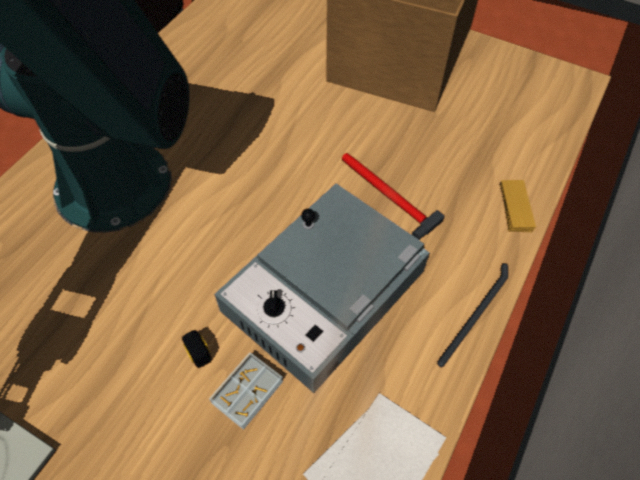

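The top view shows the lid at left (its knob at 308,263) and the timer knob at about (409,237). The bar runs from lower-left to upper-right. I need to know which end carries the white line.

Run:
```python
from h import *
np.set_printoptions(precision=4,suppress=True)
b=cv2.imread('pics/scene0.png'); cv2.imwrite('pics/k1.png',cv2.resize(b[270:335,235:315],(640,520),interpolation=cv2.INTER_CUBIC))
print('skirt',atz('top',[408.3,238],.104),'bar',atz('top',[411.3,235.5],.134))
for t in('lid_knob','lid_hinge','exposer','timer_grip'):
    T=[];S=[]
    for i in range(4):
        ctrl.snapshot('top');ctrl.snapshot('scene')
        a=ctrl.pinpoint('top',t);c=ctrl.pinpoint('scene',t)
        if a and c:T.append(a[0]['at']);S.append(c[0]['at'])
    T=np.array(T);S=np.array(S);print(t,T.round(1).tolist(),S.round(1).tolist(),tri(np.median(T,0),np.median(S,0)))
```

```text
skirt [ 0.5583 -0.13    0.104 ] bar [ 0.556 -0.13   0.134]
lid_knob [[306.1, 263.9], [308.9, 266.4]] [[305.3, 215.0], [307.0, 215.9]] (array([0.5244, 0.0659, 0.1433]), np.float64(7.823159359238408e-05))
lid_hinge [[319.5, 160.6], [319.5, 159.5], [465.3, 232.4]] [[385.0, 289.0], [384.7, 289.5], [385.7, 289.5]] (array([0.7384, 0.016 , 0.095 ]), np.float64(0.0036277969745860525))
exposer [[341.3, 234.4], [342.2, 233.3], [343.1, 235.7], [339.4, 234.0]] [[327.0, 291.6], [327.1, 294.0], [327.8, 291.2], [326.5, 289.3]] (array([ 0.6105, -0.0082,  0.0026]), np.float64(0.011970717395539931))
timer_grip [[409.5, 232.3], [405.8, 231.6], [405.9, 229.3], [405.7, 232.0]] [[269.7, 297.2], [269.3, 298.6], [271.1, 299.1], [272.5, 297.1]] (array([ 0.561 , -0.1256,  0.1304]), np.float64(0.010890654522978004))
```

View pics/k1.png

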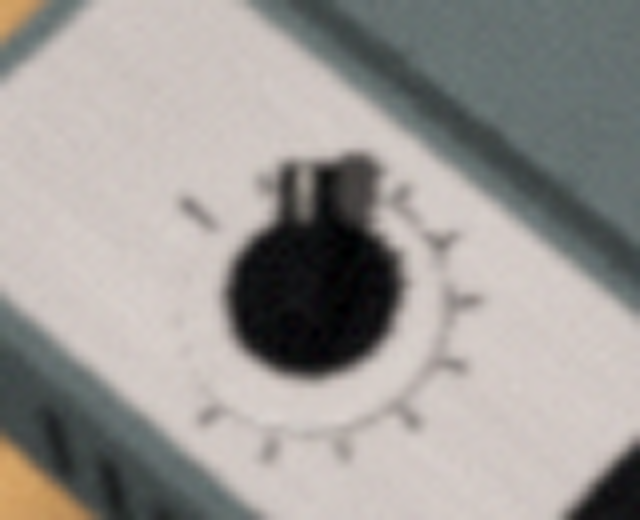

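The white line sits at the front-left end of the bar (at 305,190 in the scene crop), so the timer is about 0.8–0.9 rad. That can be turned back in one grip. Next I refine the angle, yaw and axis.

Run:
```python
from h import *
np.set_printoptions(precision=4,suppress=True)
def ang(v): return np.degrees(np.arctan2(v[1],v[0]))
a,b=atz('top',[403.8,240],.134),atz('top',[410.3,234.7],.134); print('line top',a,b,ang(a-b))
a,b=atz('scene',[273.1,290.6],.134),atz('scene',[272.9,297.8],.134); print('line scene',a,b,ang(a-b))
print('skirt scene',atz('scene',[274.4,307.5],.104))
# strip edges by Hough lines
im=cv2.imread('pics/top0.png',0)
L=cv2.createLineSegmentDetector().detect(im)[0][:,0]
for l in L:
    if np.hypot(l[2]-l[0],l[3]-l[1])>60 and 230<l[0]<445 and 140<l[1]<310:
        p,q=atz('top',l[:2],.095),atz('top',l[2:],.095); print(l.round(1),p[:2],q[:2],round(ang(q-p)%180,2))
```

```text
line top [ 0.5495 -0.1149  0.134 ] [ 0.5578 -0.1284  0.134 ] 121.55265697797076
line scene [ 0.5544 -0.1147  0.134 ] [ 0.5623 -0.1282  0.134 ] 120.4109744475514
skirt scene [ 0.5663 -0.1329  0.104 ]
[384.  166.9 376.8 289.4] [ 0.7098 -0.1084] [ 0.4701 -0.0566] 167.79
[239.4 284.6 431.8 300.4] [0.5129 0.1984] [ 0.4365 -0.1552] 77.81
[239.4 276.2 374.2 287.2] [0.5287 0.1968] [ 0.4748 -0.0524] 77.81
[338.3 288.7 251.8 281.6] [0.4809 0.015 ] [0.5154 0.1746] 77.79
[252.7 171.7 240.  274.4] [0.734  0.1519] [0.5319 0.1955] 167.81
[413.2 303.3 245.5 289.4] [ 0.4357 -0.1199] [0.5023 0.1877] 77.79
```

Call:
apply_moves([
  [50,-42,0,0,0,-8,-0.1],
  [100,-84,0,0,0,-16,-0.1],
  [150,-125,0,0,0,-24,-0.1],
  [200,-167,0,0,0,-32,-0.1],
  [250,-208,0,0,0,-40,-0.1],
  [300,-250,0,0,0,-48,-0.1],
  [350,-291,0,0,0,-56,-0.1],
  [350,-291,0,0,0,-60,-0.1],
], newtons=20)

```text
time_s: 4.8
eef_pos: [0.4207, -0.3382, 0.2142]
ee_rot: [0.0, 0.785, 0.62, 0.0]
wrist_force: [0.8, -1.4, 1.0]
grip_width: 0.041
gripper_force: 0.0
```

```bash
cat >> h.py <<'E'
def plan(pos,yaw):
    s=ctrl.state(); r=rot(s['ee_rot']); p=s['eef_pos']
    t=R.from_euler('z',yaw,degrees=True)*R.from_euler('x',180,degrees=True)
    print('t',round(s['time_s'],2),'tcp',np.round(p,4),'yaw',round(np.degrees(np.arctan2(*r.as_matrix()[[1,0],0])),1),'F',np.round(s['wrist_force'],1),'w',round(s['grip_width'],4),'gf',round(s['gripper_force'],1))
    print('shift',(r.inv().apply(np.array(pos)-p)*1000).round(1),'turn',np.degrees((r.inv()*t).as_rotvec()).round(1))
E
python3 -c "
from h import *
plan([.561,-.131,.19],121)"
```

```text
t 4.8 tcp [ 0.4207 -0.3382  0.2142] yaw 76.6 F [ 0.8 -1.4  1. ] w 0.041 gf 0.0
shift [234.   88.5  24.2] turn [  0.    0.  -44.4]
```

Call:
apply_moves([
  [45,17,0,0,0,-8,-0.1],
  [90,34,0,0,0,-16,-0.1],
  [135,51,0,0,0,-24,-0.1],
  [180,68,0,0,0,-32,-0.1],
  [220,83,12,0,0,-40,-0.1],
  [234,88,24,0,0,-44.5,-0.1],
  [234,88,24,0,0,-44.5,-0.1],
  [234,88,24,0,0,-44.5,-0.1],
])

```text
time_s: 5.6
eef_pos: [0.5605, -0.1335, 0.19]
ee_rot: [-0.0, 0.495, 0.869, -0.0]
wrist_force: [-0.3, -0.4, -0.7]
grip_width: 0.0411
gripper_force: 0.0
```

```bash
python3 -c "
from h import *
plan([.561,-.131,.109],121)
im=snap('scene','s1');cv2.imwrite('pics/s1c.png',cv2.resize(im[200:350,190:370,::-1],(720,600),interpolation=cv2.INTER_CUBIC))"
```

```text
t 5.6 tcp [ 0.5605 -0.1335  0.19  ] yaw 120.7 F [-0.3 -0.4 -0.7] w 0.0411 gf 0.0
shift [ 1.9  1.8 81. ] turn [-0.  -0.  -0.3]
```

View pics/s1c.png

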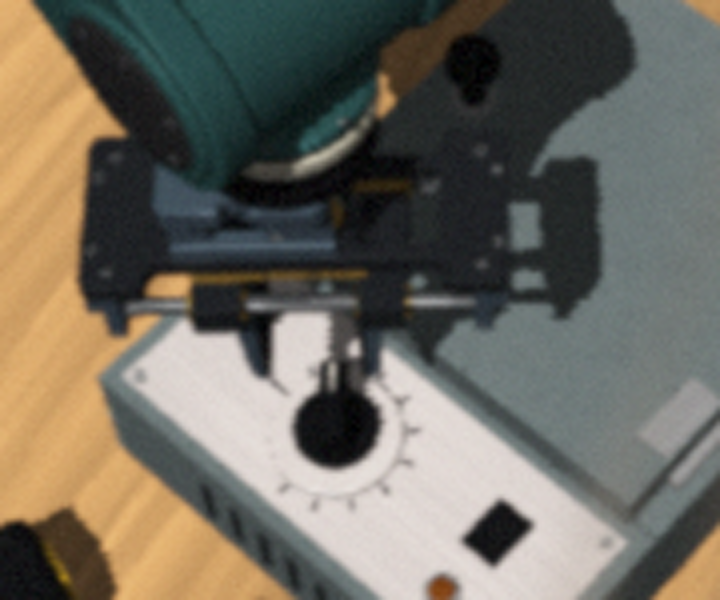

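The fingers, at (258,360) and (370,360) in the crop, straddle the bar line above the knob at (337,427). Next I lower the tool and close gently.

Call:
apply_moves([
  [2,2,30,0,0,0,-0.1],
  [2,2,60,0,0,0,-0.1],
  [2,2,76,0,0,0,-0.1],
  [2,2,81,0,0,0,-0.1],
  [2,2,81,0,0,0,-0.1],
], newtons=8)

```text
time_s: 6.15
eef_pos: [0.5614, -0.1312, 0.1092]
ee_rot: [-0.0, 0.494, 0.869, -0.0]
wrist_force: [-0.4, -0.6, 0.4]
grip_width: 0.0412
gripper_force: 0.0
```

Call:
apply_moves([
  [0,0,0,0,0,0,-1],
  [0,0,0,0,0,0,-1],
  [0,0,0,0,0,0,-1],
  [0,0,0,0,0,0,-1],
  [0,0,0,0,0,0,-1],
  [0,0,0,0,0,0,-1],
], newtons=8)

```text
time_s: 6.75
eef_pos: [0.5615, -0.1309, 0.1096]
ee_rot: [0.0, 0.494, 0.87, -0.0]
wrist_force: [-3.8, -2.1, 6.8]
grip_width: 0.0138
gripper_force: 8.0
```

```bash
python3 -c "
from h import *
plan([.561,-.131,.109],121); print(ctrl.state()['torque'])"
```

```text
t 6.75 tcp [ 0.5615 -0.1309  0.1096] yaw 120.8 F [-3.8 -2.1  6.8] w 0.0138 gf 8.0
shift [ 0.2 -0.5  0.6] turn [-0.   0.  -0.2]
[-0.57483368  0.60416579  0.03102737]
```

Call:
apply_moves([
  [0,-0.5,-0.5,0,0,-7,-1],
  [0,-1,-0.5,0,0,-14,-1],
  [0,-1,-0.5,0,0,-21,-1],
  [0,-1,-0.5,0,0,-28,-1],
  [0,-1,-0.5,0,0,-35,-1],
  [0,-1,-0.5,0,0,-40,-1],
  [0,-1,-0.5,0,0,-40,-1],
], newtons=15)

```text
time_s: 7.45
eef_pos: [0.5615, -0.1308, 0.1096]
ee_rot: [0.001, 0.165, 0.986, 0.0]
wrist_force: [7.6, 3.3, -6.8]
grip_width: 0.0139
gripper_force: 15.0
```

```bash
python3 -c "
from h import *
plan([.561,-.131,.109],167.8); print(ctrl.state()['torque'])"
```

```text
t 7.45 tcp [ 0.5615 -0.1308  0.1096] yaw 161.0 F [ 7.6  3.3 -6.8] w 0.0139 gf 15.0
shift [ 0.4 -0.3  0.6] turn [ 0.   0.1 -6.8]
[ 0.74494343 -1.44626495  0.04652149]
```

Call:
apply_moves([
  [0,0,0,0,0,-3,-1],
  [0,0,0,0,0,-6,-1],
  [0,0,0,0,0,-8,-1],
  [0,0,0,0,0,-8,-1],
])

```text
time_s: 7.85
eef_pos: [0.5614, -0.1308, 0.1096]
ee_rot: [0.001, 0.097, 0.995, 0.0]
wrist_force: [6.1, 3.5, -6.5]
grip_width: 0.0142
gripper_force: 15.1
```

```bash
python3 -c "
from h import *
plan([.561,-.131,.109],167.8); print(ctrl.state()['torque'])"
```

```text
t 7.85 tcp [ 0.5614 -0.1308  0.1096] yaw 168.8 F [ 6.1  3.5 -6.5] w 0.0142 gf 15.1
shift [ 0.4 -0.2  0.6] turn [0.  0.1 1. ]
[ 0.68895327 -1.30500667 -0.48953604]
```

Wrist moment jumped to −0.49 N m, so the knob is at its zero stop. Release and rise.

Call:
apply_moves([
  [0,0,0,0,0,0,-0.2],
  [0,0,0,0,0,0,-0.2],
  [0,0,0,0,0,0,-0.2],
  [0,0,-30,0,0,0,-0.1],
  [0,0,-70,0,0,0,-0.1],
  [0,0,-110,0,0,0,-0.1],
  [0,-50,-110,0,0,0,-0.1],
  [0,-100,-110,0,0,0,-0.1],
])

```text
time_s: 8.65
eef_pos: [0.5417, -0.23, 0.2213]
ee_rot: [0.001, 0.096, 0.995, -0.001]
wrist_force: [0.6, 0.1, -1.4]
grip_width: 0.041
gripper_force: 0.0
```

Run:
```python
from h import *
np.set_printoptions(precision=4,suppress=True)
im=snap('scene','s2');im2=snap('top','t2')
a=cv2.resize(im[270:335,235:315,::-1],(400,325),interpolation=cv2.INTER_CUBIC);b=cv2.resize(im2[200:265,370:450,::-1],(400,325),interpolation=cv2.INTER_CUBIC)
cv2.imwrite('pics/k2.png',np.hstack([a,b]))
plan([.5265,.066,.19],167.8)
for c in('top','scene'):
  for r in ctrl.pinpoint(c,'lid_knob')[:1]: print(c,r,atz(c,r['at'],.15))
```

```text
t 8.75 tcp [ 0.5404 -0.2334  0.2201] yaw 168.6 F [0.3 0.2 0. ] w 0.0408 gf 0.0
shift [ 72.7 290.8  29.7] turn [-0.1  0.1  0.8]
top {'at': [305.6, 265.6], 'p': 0.58} [0.5229 0.0693 0.15  ]
scene {'at': [307.8, 214.8], 'p': 0.6} [0.529 0.065 0.15 ]
```

View pics/k2.png

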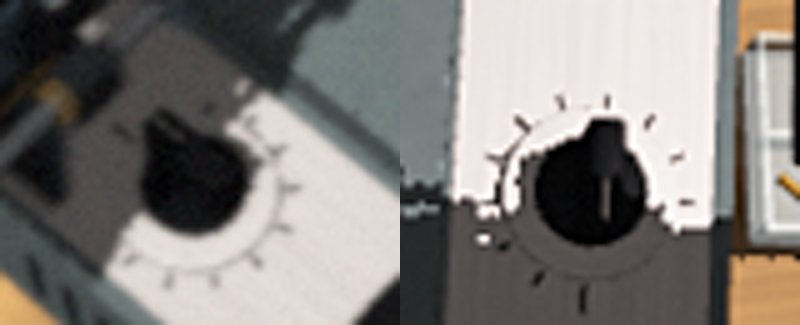

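The white line now points forward to the longest mark, at (583,300) in the right half, so the timer is at zero. Next, measure the ball exactly from its dark blob.

Run:
```python
from h import *
np.set_printoptions(precision=4,suppress=True)
P={}
for c,f,(u,v) in(('top','top0',(308,262)),('scene','scene0',(308,215))):
    g=cv2.imread(f'pics/{f}.png',0)
    m=(g<28).astype(np.uint8)
    n,l,s,ce=cv2.connectedComponentsWithStats(m)
    for i in range(1,n):
        if np.hypot(*(ce[i]-[u,v]))<10 and s[i][4]>20: print(c,s[i],ce[i],atz(c,ce[i],.15)); P[c]=ce[i]
if len(P)==2: print(tri(P['top'],P['scene']))
```

```text
top [289 255  27  22 242] [305.2397 264.2603] [0.5254 0.0696 0.15  ]
scene [302 210  14  15 137] [308.7372 216.1752] [0.5325 0.0629 0.15  ]
(array([0.5278, 0.0701, 0.1377]), np.float64(0.000582057604129825))
```

Call:
apply_moves([
  [12,48,10,0,0,0.8,0.1],
  [24,96,10,0,0,0.8,0.1],
  [36,144,10,0,0,0.8,0.1],
  [48,192,10,0,0,0.8,0.1],
  [60,240,10,0,0,0.8,0.1],
  [70,286,10,0,0,0.8,0.1],
  [70,289,10,0,0,0.8,0.1],
  [70,289,10,0,0,0.8,0.1],
])

```text
time_s: 9.65
eef_pos: [0.5281, 0.0697, 0.2093]
ee_rot: [-0.0, 0.103, 0.995, -0.0]
wrist_force: [0.6, -0.8, -0.6]
grip_width: 0.05
gripper_force: 0.0
```

Run:
```python
from h import *
im=snap('scene','s3');im2=snap('top','t3')
a=cv2.resize(im[150:270,240:360,::-1],(400,400),interpolation=cv2.INTER_CUBIC);b=cv2.resize(im2[200:320,250:370,::-1],(400,400),interpolation=cv2.INTER_CUBIC)
cv2.imwrite('pics/k3.png',np.hstack([a,b]))
plan([.529,.0635,.131],167.8)
```

```text
t 9.75 tcp [0.5283 0.0678 0.2093] yaw 168.0 F [0.1 0.1 0.6] w 0.0498 gf 0.0
shift [-1.6 -4.  78.3] turn [-0.  -0.   0.2]
```

View pics/k3.png

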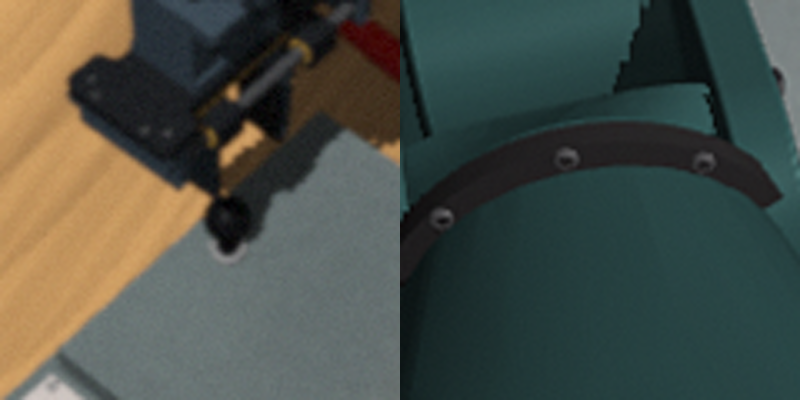

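The scene crop shows the ball at (229,215), below and between fingertips at about (215,190) and (285,140). Before descending I check the calibration by projecting the TCP.

Run:
```python
from h import *
i=ctrl.camera_info('scene');M=rot(i['attitude']).as_matrix()
def pr(p): v=i['mtx']@(M.T@(np.array(p)-i['xyz'])); return (v[:2]/v[2]-[240,150])*3.3333
s=ctrl.state();r=rot(s['ee_rot']).as_matrix();p=s['eef_pos']
print('tips',pr(p+r[:,1]*.0385),pr(p-r[:,1]*.0385),'tips inner',pr(p+r[:,1]*.025),pr(p-r[:,1]*.025))
for q in([.529,.0635,.15],[.529,.066,.15],[.526,.066,.15]): print(q,pr(q))
```

```text
tips [267.99004749 116.74305994] [182.00749467 194.11074179] tips inner [253.2482174  130.00785824] [197.42128664 180.24130765]
[0.529, 0.0635, 0.15] [224.73914394 217.66993916]
[0.529, 0.066, 0.15] [226.74091845 214.81447766]
[0.526, 0.066, 0.15] [222.57856783 212.89286778]
```

Call:
apply_moves([
  [-2,-2.5,30,0,0,0,0.1],
  [-2,-2.5,55,0,0,0,0.1],
  [-2,-2.5,72,0,0,0,0.1],
  [-2,-2.5,78,0,0,0,0.1],
  [-2,-2.5,78,0,0,0,0.1],
], newtons=8)

```text
time_s: 10.25
eef_pos: [0.5297, 0.0642, 0.1309]
ee_rot: [-0.001, 0.105, 0.994, -0.0]
wrist_force: [0.1, 0.4, -0.1]
grip_width: 0.0503
gripper_force: 0.0
```

Call:
apply_moves([
  [0,0,0,0,0,0,-1],
  [0,0,0,0,0,0,-1],
  [0,0,0,0,0,0,-1],
  [0,0,0,0,0,0,-1],
  [0,0,0,0,0,0,-1],
], newtons=8)

```text
time_s: 10.75
eef_pos: [0.5303, 0.0639, 0.1322]
ee_rot: [0.0, 0.104, 0.995, -0.001]
wrist_force: [-1.9, -14.2, 4.7]
grip_width: 0.0291
gripper_force: 8.0
```

```bash
python3 -c "
from h import *
plan([.529,.0635,.131],167.8); print(ctrl.state()['torque'])"
```

```text
t 10.75 tcp [0.5303 0.0639 0.1322] yaw 168.1 F [ -1.9 -14.2   4.7] w 0.0291 gf 8.0
shift [ 1.2 -0.7  1.2] turn [-0.1  0.1  0.3]
[-2.52740229  0.21778204  0.03190395]
```

Call:
apply_moves([
  [0,-1,0,0,0,0,-1],
  [0,-2,0,0,0,0,-1],
  [0,-2,0,0,0,0,-1],
  [0,-2,0,0,0,0,-1],
], newtons=30)

```text
time_s: 11.15
eef_pos: [0.5303, 0.0636, 0.1322]
ee_rot: [0.001, 0.104, 0.995, 0.001]
wrist_force: [0.2, 4.7, 4.0]
grip_width: 0.0285
gripper_force: 30.0
```

Call:
apply_moves([
  [-2.6,0,-9.3,0,0,0,-1],
  [-5.7,0,-18.5,0,0,0,-1],
  [-9.2,0,-27.6,0,0,0,-1],
  [-13,0,-36.5,0,0,0,-1],
  [-17.2,0,-45.2,0,0,0,-1],
  [-21.8,0,-53.7,0,0,0,-1],
  [-26.8,0,-62.1,0,0,0,-1],
  [-32.1,0,-70.2,0,0,0,-1],
])

```text
time_s: 11.95
eef_pos: [0.5609, 0.057, 0.2019]
ee_rot: [-0.0, 0.104, 0.995, 0.001]
wrist_force: [2.4, 5.7, -6.3]
grip_width: 0.0281
gripper_force: 30.0
```

```bash
python3 -c "
from h import *
plan([.5303,.0636,.1322],167.8); print(ctrl.state()['torque'])
X=lambda d:np.array([-(215-215*np.cos(d)+56*np.sin(d)),-(215*np.sin(d)+56*np.cos(d)-56)])
for a in np.arange(22.5,61,2.5): print(a,(X(np.radians(a))-X(np.radians(20 if a<41 else 40))).round(1))"
```

```text
t 11.95 tcp [0.5609 0.057  0.2019] yaw 168.0 F [ 2.4  5.7 -6.3] w 0.0281 gf 30.0
shift [31.3  0.  69.7] turn [ 0.1 -0.   0.2]
[ 1.05067747 -0.52014777 -0.08625874]
22.5 [-5.7 -7.9]
25.0 [-11.7 -15.5]
27.5 [-18.  -22.8]
30.0 [-24.7 -29.8]
32.5 [-31.6 -36.6]
35.0 [-38.9 -43. ]
37.5 [-46.4 -49.2]
40.0 [-54.2 -54.9]
42.5 [-8.  -5.4]
45.0 [-16.3 -10.5]
47.5 [-24.7 -15.2]
50.0 [-33.4 -19.6]
52.5 [-42.2 -23.6]
55.0 [-51.3 -27.1]
57.5 [-60.4 -30.3]
60.0 [-69.7 -33.1]
```

Forces are small and the lid is following. Continue.

Call:
apply_moves([
  [-5.7,0,-7.9,0,0,0,-1],
  [-11.7,0,-15.5,0,0,0,-1],
  [-18,0,-22.8,0,0,0,-1],
  [-24.7,0,-29.8,0,0,0,-1],
  [-31.6,0,-36.6,0,0,0,-1],
  [-38.9,0,-43,0,0,0,-1],
  [-46.4,0,-49.2,0,0,0,-1],
  [-54.2,0,-54.9,0,0,0,-1],
])

```text
time_s: 12.75
eef_pos: [0.6137, 0.0457, 0.2567]
ee_rot: [-0.001, 0.104, 0.995, 0.0]
wrist_force: [-2.3, 5.4, -1.4]
grip_width: 0.0283
gripper_force: 30.0
```

Call:
apply_moves([
  [-8,0,-5.4,0,0,0,-1],
  [-16.3,0,-10.5,0,0,0,-1],
  [-24.7,0,-15.2,0,0,0,-1],
  [-33.4,0,-19.6,0,0,0,-1],
  [-42.2,0,-23.6,0,0,0,-1],
  [-51.3,0,-27.1,0,0,0,-1],
  [-60.4,0,-30.3,0,0,0,-1],
  [-69.7,0,-33.1,0,0,0,-1],
])

```text
time_s: 13.55
eef_pos: [0.6828, 0.0309, 0.2903]
ee_rot: [0.0, 0.104, 0.995, 0.0]
wrist_force: [-2.5, 4.8, 3.3]
grip_width: 0.0283
gripper_force: 30.0
```

Call:
apply_moves([
  [0,0,0,0,0,0,-1],
  [0,0,0,0,0,0,-1],
  [0,0,0,0,0,0,-1],
])

```text
time_s: 13.85
eef_pos: [0.6823, 0.031, 0.2901]
ee_rot: [0.0, 0.104, 0.995, 0.0]
wrist_force: [-2.5, 5.3, 6.2]
grip_width: 0.0284
gripper_force: 30.0
```

Run:
```python
from h import *
np.set_printoptions(precision=4,suppress=True)
snap('scene','s4');snap('top','t4')
plan([.5303,.0636,.1322],167.8); s=ctrl.state(); print(s['torque'])
ux=np.array([np.cos(np.radians(12.2)),-np.sin(np.radians(12.2))])
d=(s['eef_pos'][:2]-[.5303,.0636])@ux; z=s['eef_pos'][2]-.1322
print('dx',d,'dz',z,'angle', np.degrees(np.arctan2(.056+z,.215-d)-np.arctan2(.056,.215)),'r',np.hypot(.056+z,.215-d))
for c in('top','scene'):
  for t in('lid_knob','lid_hinge'):
    for r in ctrl.pinpoint(c,t)[:1]: print(c,t,r,atz(c,r['at'],.308 if t=='lid_knob' else .094))
```

```text
t 13.95 tcp [0.6822 0.031  0.2901] yaw 168.0 F [-2.3  5.   5.7] w 0.0281 gf 30.0
shift [155.4   0.3 157.8] turn [0.  0.  0.2]
[0.9855 0.3976 0.0104]
dx 0.1553291159017876 dz 0.15788252567508435 angle 59.812304253734126 r 0.22205033032674237
scene lid_knob {'at': [373.1, 208.4], 'p': 0.91} [0.6803 0.0373 0.308 ]
scene lid_hinge {'at': [387.7, 290.8], 'p': 0.62} [0.7432 0.0151 0.094 ]
```

View pics/s4.png

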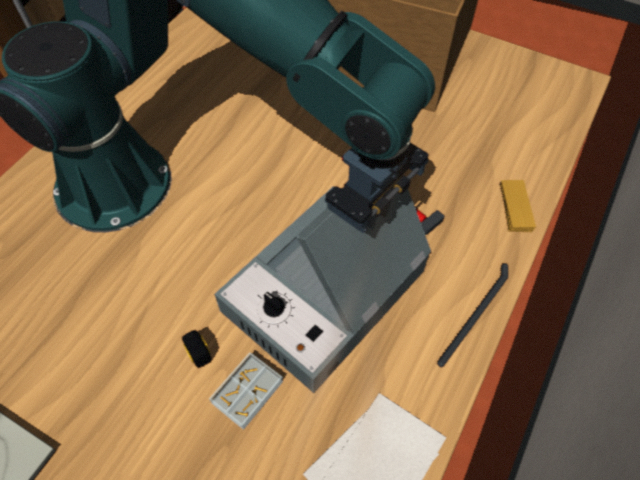

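The picture shows the lid raised and held at about 60°, with the gripper at (378,190). The timer line at (270,298) points to the front, and the tape measure, fittings box and hammer haven't moved. Handing in.

```bash
python3 -c "
from rig import ctrl
print(ctrl.finish_job())"
```

```text
the job is handed in; nothing more can be done
None
```

The timer knob is back at its zero stop and the arm is holding the lid open at about 60° (59.8° worked out from the arm's position); the job is handed in, and nothing around the unit was touched.

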